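# Square a well plate into the reader's corner stop and start the reading

## Task

With the fingertips, push the well plate along the deck of the plate reader until it sits square and flush against both stop rails, the one at the back and the one at the left-hand end as the robot sees it; only when it is seated, press the button on top of the reader all the way down and let it go. Slide the plate only: do not pick it up or tip it, and leave the vial, mouse, tube rack and pipette where they are.

Things in the scene. Friction and masses are not known exactly. Their poses are not given: they have to be found in the camera images.
- reader: Fixed benchtop plate reader. Origin on the bench; x points from the deck's front to its back (away from the robot, turned up to 0.2 rad), y to the left, z up. The flat grey deck, its top 12 mm above the bench, spans x -120 to +60, y -180 to +180 mm. The beige body behind it spans x +72 to +220 mm, as wide as the deck, 55 mm high. Nothing stands over the deck.
- back_rail (a point): Middle of the stop face of the back rail, at the deck surface (reader x +60, y 0, z 12 mm), axes as the reader's. Aluminium rail along y from y -170 to +162 mm, standing 10 mm above the deck, 12 mm thick; its stop face looks to -x.
- left_rail (a point): Middle of the stop face of the left rail, at the deck surface (reader x +20, y +150, z 12 mm), axes as the reader's. Aluminium rail along x from x -20 to +60 mm, standing 10 mm above the deck, 12 mm thick; its stop face looks to -y and meets the back rail's face at the corner.
- plate: Loose white 24-well plate, a flat slab 85.5 mm along its x, 127.8 mm along its y, 14.4 mm high, about 100 g, wells shown as grey discs. Origin at the centre of its underside, z up. Starts on the deck, turned up to 0.3 rad from the reader's axes; slides with about 1 N. Seated, its back edge (+x) is on the back rail and its left edge (+y) on the left rail: origin at reader x 17.25, y 86.1 mm.
- start (a joint): Travel of the start button, in m: 0 released, 0.006 fully down. A spring returns it; about 5 N holds it fully down. It moves straight down.
- start_top (a point): Centre of the top face of the start button (round, 28 mm across, light plastic in a grey housing), on top of the reader's body, at reader x = 96 mm, y = -30 mm, 77 mm above the bench when released; its 44 mm wide housing ends 10 mm lower.
- vial: Bystander: amber glass vial with black cap, 22 mm across, 42 mm high, standing on the deck's front left corner. Origin at the centre of its underside.
- mouse: Bystander: black computer mouse on the bench to the right of the reader, 105 x 56 x 32 mm. Origin at the centre of its underside.
- rack: Bystander: white rack of capped tubes on the bench to the left of the reader, 60 x 160 mm, 53 mm high. Origin at the centre of its underside.
- pipette: Bystander: pipette lying on the bench to the left of the reader, nearer the robot, 235 mm long, 28 mm thick. Origin on the bench under it, about 115 mm from the butt end; its x axis points to the tip.
Not all that is in view belongs to the job. What is meant by the plate is not blue, pink or turquoise, and is the larger of those in its own colour.

How it is judged:
On the way, in this order (a step that is already met when the one before it is completed fails the run):
1. the plate lies seated against both rails (x of plate in the frame of reader above 0.01475 m and y of plate in the frame of reader above 0.0836 m and angle between the x axis of plate and the x axis of reader, either way round below 0.03 rad and z of plate in the frame of reader below 0.0145 m and angle between plate's own z axis and vertical below 0.05 rad and linear speed of plate below 0.01 m/s and angular speed of plate below 0.1 rad/s), for 0.2 s.
2. the start button is pressed down with the plate seated (value of joint start above 0.0045 m and x of plate in the frame of reader above 0.01475 m and y of plate in the frame of reader above 0.0836 m and angle between the x axis of plate and the x axis of reader, either way round below 0.03 rad and z of plate in the frame of reader below 0.0145 m and angle between plate's own z axis and vertical below 0.05 rad), for 0.05 s.
At the end, for the whole second after the job is handed in: The plate lies flat on the deck, at rest, within 2.5 mm of touching the back rail and the left rail and within 0.03 rad of square to them; the start button was pressed down at least 4.5 mm after that and has been released (all of step 1 and value of joint start below 0.0015 m).
It fails at once if the plate is lifted off the deck (6 mm) (z of plate in the frame of reader above 0.018 m).
It fails at once if the plate is tipped (angle between plate's own z axis and vertical above 0.15 rad).
It fails at once if the plate leaves the deck (z of plate in the frame of reader below 0.006 m).
It fails at once if the button is pressed while the plate is not seated (value of joint start above 0.003 m and not (x of plate in the frame of reader above 0.01475 m and y of plate in the frame of reader above 0.0836 m and angle between the x axis of plate and the x axis of reader, either way round below 0.03 rad and z of plate in the frame of reader below 0.0145 m and angle between plate's own z axis and vertical below 0.05 rad)).
It fails at once if a bystander is moved more than 20 mm or tipped over (distance of any of vial, mouse, rack, pipette from where it was at the start of the episode above 0.02 m or angle between any of vial, mouse, rack, pipette's own z axis and vertical above 0.4 rad).
It also fails if it takes over 64 s, if anything falls off the work surface, if the arm or the gripper's body presses on something with over 40 N, if the wrist force passes 120 N, or if a joint passes its speed limit or range.

## Robot

A 6-joint arm with a two-finger parallel gripper is mounted at the origin on the work surface. World frame = base frame: x ahead of the robot, y to its left, z up, the work surface at z = 0. Lengths are in m, angles in rad, forces in N, time in s.
With the tool pointing down it reaches from about 0.375 to 0.975 m from the base axis. Payload 3.8 kg.
Tool frame: the origin (TCP) lies midway between the tips of the shut fingers; the grasp point (between the pads) lies 19 mm behind it; x points along the fingers, y is the direction in which the jaws open and shut, and the axes are right-handed (so a half turn about x gives the same grasp; the last joint's range is limited). The gripper opens to 88 mm and grips with 3 to 60 N. Pads are 18 mm wide; open, the fingers measure 123 mm over their backs; the gripper's body (75 mm by 187 mm) begins 45 mm behind the grasp point.
Start: joints at [-1.387, 0.264, 1.604, -0, 1.274, -0.037], TCP at [0.148, -0.659, 0.215] pointing down, gripper open.
Joint ranges: [-2.63, 2.63], [-0.94, 2.18], [0.31, 2.57], [-1.31, 4.45], [0, 2.66], [-2.55, 2.55]. Speed limits (rad/s): [2.57, 2.57, 3.14, 3.14, 3.14, 3.14].

## Interface

Orientations are given as a rotation vector (axis times angle).
In Python, from cell import manip, inverse_kinematics, cams, order gives the robot as it stands. Calls block until the motion is done:
- manip.move_pose(position, orientation): joint-space move of the TCP to a pose.
- manip.move_linear(position, rate=0.15, rot=None): straight line of the TCP; rot=None keeps the orientation; rate is the mean speed in m/s.
- manip.set_joints(angles): joint-space move.
- manip.set_gripper(opening, force=None): finger opening in m; force is the grip in N (None keeps the last); returns when the fingers have stopped.
- manip.dwell(seconds).
- inverse_kinematics(position, orientation): joint angles nearest the present ones, or None.
- manip.state(): the state.
- cams.capture(name): name is "scene" or "top" or "wrist"; returns a dict with "image" (420x560x3 uint8, blue, green, red), "z_map" (420x560 float32, m along the optical axis (not along the pixel's ray), 0 where there is no reading), "intrinsics" (3x3 intrinsics, pixels), "position" and "orientation" of the camera in the world; the wrist camera has in their place "T_tool_cam" (4x4, takes a point from camera to tool coordinates, whose origin is the TCP and whose axes are the tool frame's). Camera axes: x right, y down, z forward; pixel columns grow to the right and rows downward; lengths in m; the calibration is good to about 2 mm. A picture is of the moment at which its call begins: read the wrist's pose just before it.
A pose or a line that the arm cannot do raises manip.IKError and nothing moves.
- order.close_job(): hands the job in, once; it reports no verdict.
The state is a dict: "clock": time; "joint_pos": joint angles; "joint_velocities": joint speeds; "tau": joint torques, N m; "tool_pos": TCP position; "tcp_rot": TCP orientation; "contact_force": force on the tool from outside, world axes, zero at the start; "moment": the same for the moment, N m; "gripper_width": finger opening in m.
Only numpy, scipy, OpenCV 4.12 (cv2) and the standard library are available. Lean on these libraries where they do the work, as an engineer would, in place of code of your own. Each camera call takes 0.05 s, during which the arm holds its last target. There are 200 camera calls.

## Working session

There is one attempt and no reset: what is moved stays moved. The work goes in short steps, each a Python script; the robot and the scene stay as the last script left them, time stands still between calls to the robot, and variables do not carry over. Pictures are saved under pics/ and viewed, about 8 in all and at most 12, crops included, and the job is handed in when it is done.

```bash
mkdir -p pics; ls
python3 - <<'E'
from cell import manip,cams
import cv2,numpy as np
s=manip.state();print(s['clock'],s['tool_pos'],s['tcp_rot'],s['gripper_width'])
for n in("top","scene"):
    c=cams.capture(n);cv2.imwrite(f"pics/{n}0.png",c["image"]);np.savez(f"{n}0.npz",**c);print(n,c["position"],c["orientation"],c["intrinsics"])
E
```

```text
pics
0.0 [ 0.14767986 -0.65790124  0.21382732] [ 2.10547974  0.23563825 -2.1058387 ] 0.08831397840096196
top [ 0.38363509 -0.04515217  1.04586555] [-2.13857215  2.1440356  -0.13738751] [[395.55443464   0.         284.18075387]
 [  0.         395.55443464 214.36146941]
 [  0.           0.           1.        ]]
scene [ 1.26183694 -0.48850619  0.83186242] [-2.0358696  -1.13460954  0.53896528] [[454.38500244   0.         288.03994679]
 [  0.         454.38500244 211.92710788]
 [  0.           0.           1.        ]]
```

View pics/top0.png

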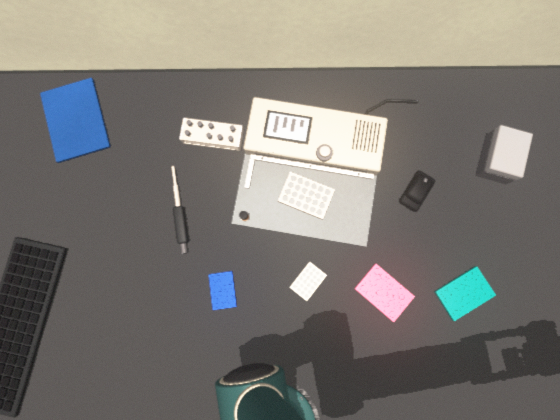

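View pics/scene0.png

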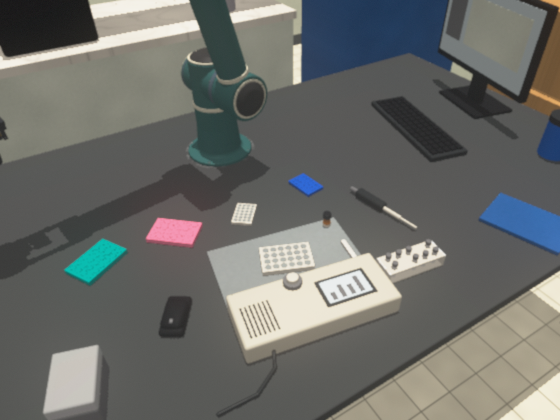

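The top view shows the reader at about (310,170), turned slightly clockwise. The plate is at (306,195) on the deck, the button at (324,152), the vial at (244,215), and the rails along (250..370, 158..175). The small white plate at (308,281) is off the deck, so it is a decoy. Next I'll get rough coordinates and a closer wrist view.

```bash
cat > h.py <<'E'
import cv2,numpy as np
from scipy.spatial.transform import Rotation as R
def pose(c,s=None):
    if "T_tool_cam" in c:
        T=np.eye(4);T[:3,:3]=R.from_rotvec(s['tcp_rot']).as_matrix();T[:3,3]=s['tool_pos'];T=T@c["T_tool_cam"]
        return T[:3,:3],T[:3,3]
    return R.from_rotvec(c["orientation"]).as_matrix(),np.array(c["position"])
def ray(c,uv,z,s=None):
    Rm,p=pose(c,s);uv=np.atleast_2d(uv).astype(float)
    d=np.c_[uv,np.ones(len(uv))]@np.linalg.inv(c["intrinsics"]).T@Rm.T
    return (p+d*((z-p[2])/d[:,2])[:,None])[:,:2]
def proj(c,X,s=None):
    Rm,p=pose(c,s);q=(np.atleast_2d(X)-p)@Rm@c["intrinsics"].T
    return q[:,:2]/q[:,2:]
def down(phi): # tool x down, tool y at angle phi from world x
    y=np.array([np.cos(phi),np.sin(phi),0]);x=np.array([0,0,-1.])
    return R.from_matrix(np.c_[x,y,np.cross(x,y)]).as_rotvec()
E
python3 - <<'E'
from h import *
c=dict(np.load("top0.npz"))
im=c["image"];hsv=cv2.cvtColor(im,cv2.COLOR_BGR2HSV)
for p in[(306,195),(290,205),(335,220),(260,200),(300,120),(250,175),(335,168),(324,152),(244,215)]:print(p,im[p[1],p[0]],hsv[p[1],p[0]],c["z_map"][p[1],p[0]])
print("deck corners",ray(c,[(233,224),(367,244),(376,178)],.012))
print("plate",ray(c,[(286,172),(335,188),(325,218),(278,200)],.0264),"button",ray(c,(324,152),.077),"vial",ray(c,(244,215),.054))
print("body",ray(c,[(252,99),(387,115)],.055))
s=np.array([0.14767986,-0.65790124,0.21382732]);from cell import manip,cams
w=cams.capture("wrist");print(w["T_tool_cam"].round(3),w["intrinsics"].round(1))
print(R.from_rotvec(manip.state()['tcp_rot']).as_matrix().round(2))
E
```

```text
(306, 195) [249 253 255] [ 20   6 255] 1.0355787
(290, 205) [244 250 253] [ 20   9 253] 1.0316666
(335, 220) [206 214 219] [ 18  15 219] 1.0402942
(260, 200) [216 222 225] [ 20  10 225] 1.0516131
(300, 120) [235 238 241] [ 15   6 241] 1.0334239
(250, 175) [250 253 254] [ 23   4 254] 1.0511662
(335, 168) [241 248 252] [ 19  11 252] 1.0491483
(324, 152) [248 253 255] [ 21   7 255] 0.9979421
(244, 215) [92 95 99] [13 18 99] 1.0034932
deck corners [[ 0.50629201  0.10411233]
 [ 0.45272037 -0.24649883]
 [ 0.62856236 -0.27590324]]
plate [[ 0.64254859 -0.03604854]
 [ 0.5988205  -0.16453237]
 [ 0.51949877 -0.13704673]
 [ 0.56745716 -0.01493877]] button [[ 0.681072   -0.13267743]] vial [[0.52419988 0.0704809 ]]
body [[ 0.83375184  0.05315866]
 [ 0.78684373 -0.30076185]]
[[-0.    -0.313  0.95  -0.17 ]
 [ 1.     0.     0.001 -0.001]
 [-0.     0.95   0.313 -0.083]
 [ 0.     0.     0.     1.   ]] [[292.3   0.  279.5]
 [  0.  292.3 207.5]
 [  0.    0.    1. ]]
[[-0.    0.22 -0.98]
 [ 0.   -0.98 -0.22]
 [-1.   -0.   -0.  ]]
```

Run:
```python
from h import *
from cell import manip,cams
th=-.155
manip.set_gripper(.088)
manip.move_pose([.60,-.07,.17],down(th-np.pi/2))
s=manip.state();c=cams.capture("wrist");np.savez("w1.npz",**c,tool_pos=s['tool_pos'],tcp_rot=s['tcp_rot'])
print(s['clock'],s['tool_pos'],s['joint_pos'],s['contact_force'])
cv2.imwrite("pics/w1.png",c["image"])
```

```text
2.9917 [ 0.60003814 -0.07078109  0.17006011] [-1.58517079e-01  1.63257483e-01  1.80999661e+00 -2.24676989e-04
  1.16817835e+00  1.56834434e+00] [0.77818423 0.40927856 0.2190744 ]
```

View pics/w1.png

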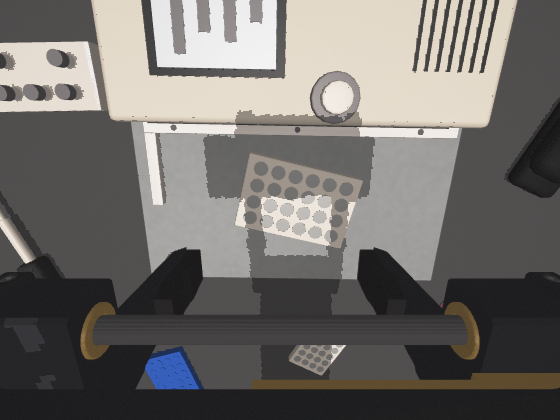

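The wrist view shows the back rail along row ~135 (160–458), the left rail at (157,135–204), plate corners near (250,154), (362,181), (343,247) and (235,225), and the button at (338,97).

Run:
```python
from h import *
d=dict(np.load("w1.npz"));s=d
f=lambda uv,z:ray(d,uv,z,s).round(4)
rail=f([(165,133),(458,138)],.022);v=rail[0]-rail[1];print("rail",rail,"th",np.arctan2(-v[0],v[1]),np.hypot(*v))
lr=f([(156,140),(163,203)],.022);v=lr[1]-lr[0];print("left",lr,np.arctan2(-v[1],-v[0]))
dk=f([(152,280),(432,280)],.012);v=dk[0]-dk[1];print("deck front",dk,np.arctan2(-v[0],v[1]),np.hypot(*v))
# button: ring circle
b=f((338,97),.077);print("button",b)
pl=f([(250,154),(362,181),(343,247),(235,225)],.0264);v=pl[0]-pl[1];print("plate",pl,pl.mean(0),np.arctan2(-v[0],v[1]),np.hypot(*v))
th=-.155;Rm=np.array([[np.cos(th),-np.sin(th)],[np.sin(th),np.cos(th)]])
for t,bb in(("b",b[0]),):
    print("O from button",bb-Rm@[.096,-.03])
print("O from front",dk.mean(0)-Rm@[-.12,0])
O=dk.mean(0)-Rm@[-.12,0];O=b[0]-Rm@[.096,-.03]
for n,p in(("rail",rail),("left",lr),("deck",dk),("plate",pl),("pc",pl.mean(0)[None])):print(n,((p-O)@Rm*1000).round(1).tolist())
# top view fit check
c=dict(np.load("top0.npz"));print("top btn",((ray(c,(324,152),.077)-O)@Rm*1000).round(1), "top deck",((ray(c,[(233,224),(367,244),(376,178)],.012)-O)@Rm*1000).round(1).tolist(),"vial",((ray(c,(244,215),.054)-O)@Rm*1000).round(1))
```

```text
rail [[ 0.6787  0.0405]
 [ 0.6255 -0.2655]] th -0.17213564819652075 0.3105901479441999
left [[0.6732 0.052 ]
 [0.6041 0.0641]] -0.17335097764655558
deck front [[ 0.5034  0.1115]
 [ 0.4475 -0.2442]] -0.1558799596947798 0.3600656884514269
button [[ 0.6852 -0.1328]]
plate [[ 0.6437 -0.0446]
 [ 0.5958 -0.1605]
 [ 0.5194 -0.1329]
 [ 0.5666 -0.0124]] [ 0.581375 -0.0876  ] -0.39190822269965325 0.12540821344712635
O from button [ 0.5949823  -0.08833916]
O from front [ 0.59401138 -0.08487561]
rail [[62.8, 140.2], [57.5, -170.3]]
left [[55.6, 150.7], [-14.5, 152.0]]
deck [[-121.3, 183.3], [-121.7, -176.8]]
plate [[41.4, 50.7], [11.9, -71.2], [-67.8, -55.7], [-39.8, 70.6]]
pc [[-13.6, -1.4]]
top btn [[ 91.9 -30.5]] top deck [[-117.3, 176.5], [-116.1, -178.2], [62.1, -180.1]] vial [[-94.5 146. ]]
```

```bash
cat >> h.py <<'E'
from cell import manip,cams
TH=-.163;O=np.array([.5945,-.087]);RM=np.array([[np.cos(TH),-np.sin(TH)],[np.sin(TH),np.cos(TH)]])
PHI=TH-np.pi/2
def W(x,y,z): return np.r_[O+RM@[x/1e3,y/1e3],z/1e3]
def F(): return RM.T@manip.state()['contact_force'][:2]
def guard(p0,p1,z,lim,step=1.0,rate=.03):
    """step from p0 to p1 (reader mm), stop when the resistance exceeds lim"""
    p0,p1=np.array(p0,float),np.array(p1,float);L=np.linalg.norm(p1-p0);u=(p1-p0)/L;f0=F();log=[]
    for k in np.arange(step,L+.01,step):
        p=p0+u*k;manip.move_linear(W(*p,z),rate=rate);f=-(F()-f0)@u;log.append(round(float(f),1))
        if f>lim:break
    print("guard end",p,"f",log[-12:],"clock",manip.state()['clock']);return p
def look(name):
    s=manip.state();c=cams.capture("wrist");np.savez(name+".npz",**c,tool_pos=s['tool_pos'],tcp_rot=s['tcp_rot']);cv2.imwrite(f"pics/{name}.png",c["image"])
E
python3 - <<'E'
from h import *
manip.move_pose(W(-95,-3,70),down(PHI))
manip.move_linear(W(-95,-3,18),rate=.1)
print(F(),manip.state()['contact_force'])
manip.move_linear(W(-46,-3,18),rate=.06);print(F())
p=guard((-46,-3),(-30,-3),18,5)
b=manip.state();print(b['tool_pos'],b['contact_force'])
look("w2")
E
```

```text
[0.01789455 0.68534694] [0.12887489 0.67335867 1.12784978]
[-0.0322073   0.49677643]
guard end [-30.  -3.] f [0.1, -0.2, 0.0, -0.8, 1.2, 1.3, -0.4, 0.7, 0.1, 0.8, -0.4, -0.0] clock 9.3
[ 0.56449807 -0.08512456  0.01801481] [0.06624661 0.52992143 0.33386127]
```

View pics/w2.png

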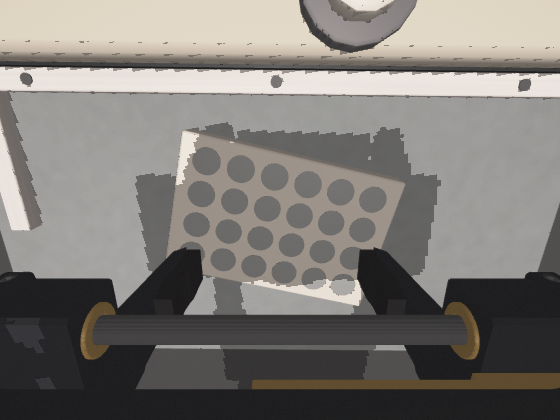

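Run:
```python
from h import *
d=dict(np.load("w2.npz"));s=d
T=np.eye(4);T[:3,:3]=R.from_rotvec(s['tcp_rot']).as_matrix();T[:3,3]=s['tool_pos']
for x in(0,-.019):
  for y in(-.062,-.044,0,.044,.062):
    for z in(-.009,.009):
      print((x,y,z),proj(d,(T@[x,y,z,1])[:3],s).round(0))
print(manip.state()['gripper_width'])
pl=ray(d,[(183,131),(404,183),(360,305),(167,250)],.0264,s);print(((pl-O)@RM*1000).round(1))
r=ray(d,[(10,92),(555,97)],.022,s);print(((r-O)@RM*1000).round(1))
z=d["z_map"];print(z[245,185],z[260,190],z[250,375],z[220,200])
```

```text
(0, -0.062, -0.009) [[183. 234.]]
(0, -0.062, 0.009) [[186. 259.]]
(0, -0.044, -0.009) [[212. 234.]]
(0, -0.044, 0.009) [[214. 259.]]
(0, 0, -0.009) [[282. 234.]]
(0, 0, 0.009) [[281. 259.]]
(0, 0.044, -0.009) [[351. 234.]]
(0, 0.044, 0.009) [[349. 259.]]
(0, 0.062, -0.009) [[380. 234.]]
(0, 0.062, 0.009) [[377. 259.]]
(-0.019, -0.062, -0.009) [[173. 247.]]
(-0.019, -0.062, 0.009) [[176. 275.]]
(-0.019, -0.044, -0.009) [[204. 247.]]
(-0.019, -0.044, 0.009) [[207. 275.]]
(-0.019, 0, -0.009) [[282. 247.]]
(-0.019, 0, 0.009) [[282. 275.]]
(-0.019, 0.044, -0.009) [[359. 247.]]
(-0.019, 0.044, 0.009) [[357. 275.]]
(-0.019, 0.062, -0.009) [[391. 247.]]
(-0.019, 0.062, 0.009) [[387. 275.]]
0.08785281455218619
[[ 42.4  49.9]
 [ 13.9 -72.2]
 [-67.8 -54.3]
 [-28.1  67. ]]
[[  62.   140.7]
 [  59.7 -148.1]]
0.17721976 0.14919151 0.15776399 0.17186403
```

The plate has not moved. When open, the fingertips retract (they swing on an arc), so they passed above the plate. I'll back off, feel for the deck in front of the plate to find the tip height, then push.

```bash
cat >> h.py <<'E'
def feel(x,y,z0,z1,lim=3):
    f0=manip.state()['contact_force'][2]
    for z in np.arange(z0,z1-.1,-1.):
        manip.move_linear(W(x,y,z),rate=.03);f=manip.state()['contact_force'][2]-f0
        if abs(f)>lim:break
    print("feel z",z,"f",f);return z
E
python3 - <<'E'
from h import *
manip.move_linear(W(-30,-3,35),rate=.1)
manip.move_linear(W(-97,-3,35),rate=.15)
manip.move_linear(W(-97,-3,14),rate=.1)
z=feel(-97,-3,13,-6)
z+=5;manip.move_linear(W(-97,-3,z),rate=.05)
manip.move_linear(W(-55,-3,z),rate=.06);print(F())
p=guard((-55,-3),(-46,-3),z,6,step=3)
look("w3");print(manip.state()['clock'])
E
```

```text
feel z -6.0 f 0.5790458478055944
[-0.8908183   0.05508815]
guard end [-46.  -3.] f [-0.6, -2.0, -1.1] clock 17.475
17.525
```

View pics/w3.png

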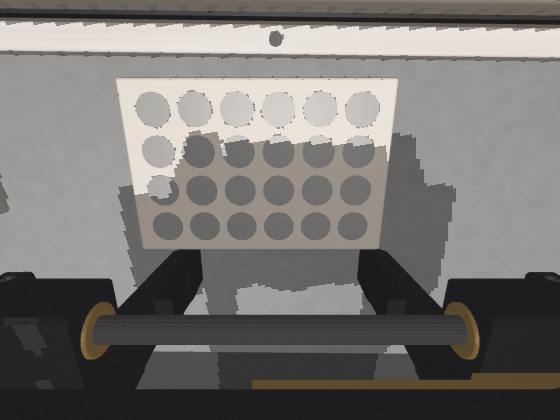

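The plate is now square to the fingers, its front edge at row 248 and its back edge at row 78. The rail is at row ~57. I'll continue to the back rail.

Run:
```python
from h import *
d=dict(np.load("w3.npz"))
pl=ray(d,[(118,79),(397,79),(381,249),(143,249)],.0264,d);print(((pl-O)@RM*1000).round(1).tolist())
r=ray(d,[(10,54),(555,59)],.022,d);print(((r-O)@RM*1000).round(1).tolist())
manip.move_linear(W(-40,-3,-1),rate=.06)
p=guard((-40,-3),(-28,-3),-1,6)
look("w4")
```

```text
[[50.3, 70.7], [50.4, -54.4], [-33.8, -56.4], [-33.8, 71.8]]
[[61.1, 119.9], [59.2, -126.6]]
guard end [-34.  -3.] f [-0.0, -0.8, -0.9, -1.0, 3.5, 6.2] clock 19.275
```

View pics/w4.png

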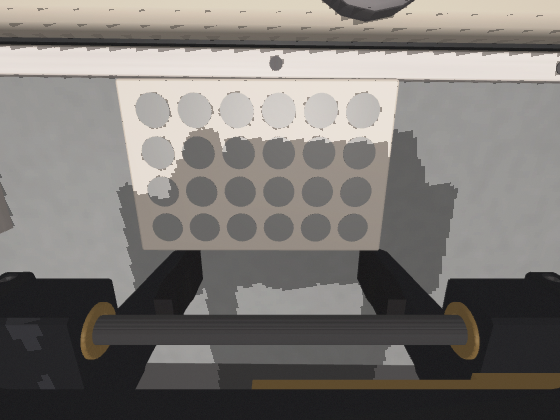

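Flush at the back, with force rising at TCP x=-34 as predicted. Next is the sideways push with shut fingers.

Run:
```python
from h import *
manip.move_linear(W(-46,-3,-1),rate=.1)
manip.move_linear(W(-46,-3,60),rate=.2)
manip.set_gripper(0)
manip.move_linear(W(16,-92,60),rate=.2)
manip.move_linear(W(16,-92,19),rate=.1)
print(F(),manip.state()['clock'])
manip.move_linear(W(16,-3,19),rate=.06)
print(F(),manip.state()['clock'])
p=guard((16,-3),(16,12),19,6)
look("w5")
```

```text
[0.39522324 0.9394971 ] 22.6
[-0.59523124  0.56061607] 24.2333
guard end [16. 12.] f [0.6, -0.3, 0.1, 0.1, 0.6, 0.9, 0.9, 1.1, 1.6, 1.2, 0.5, 0.5] clock 27.9833
```

View pics/w5.png

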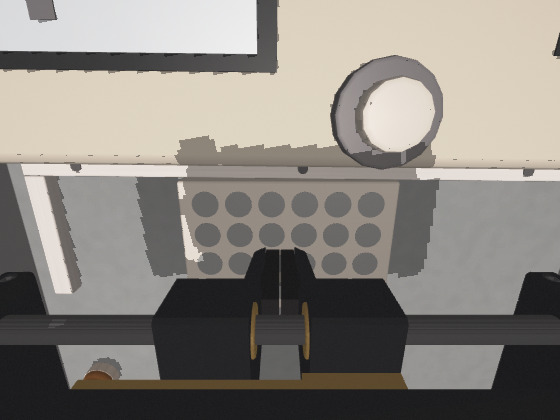

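The plate did not move; the shut fingers passed over it too. I'll check heights from the wrist depth before acting.

Run:
```python
from h import *
s=manip.state();print(s['tool_pos'],s['contact_force'],s['gripper_width'],s['clock'])
d=dict(np.load("w5.npz"));Rm,p=pose(d,d);K=d["intrinsics"]
def X(u,v):
    z=d["z_map"][v,u];q=p+Rm@(np.linalg.inv(K)@[u,v,1]*z);r=(q[:2]-O)@RM*1e3;return z.round(4),r.round(1),(q[2]*1e3).round(1)
for n,u,v in[("plate",222,190),("plate",350,220),("deck",120,240),("deck",450,220),("body",200,120),("button",398,115),("rail",230,173),("tip",270,255),("tip",290,255),("tip",280,252),("f",265,265),("f",260,275),("f",300,275)]:print(n,X(u,v))
T=np.eye(4);T[:3,:3]=R.from_rotvec(d['tcp_rot']).as_matrix();T[:3,3]=d['tool_pos']
print(proj(d,[(T@[0,0,z,1])[:3] for z in(-.009,.009)],d))
```

```text
[ 0.61224717 -0.07770847  0.01900581] [-0.28408667 -0.51442386  0.24846219] 0.00012610196950889547 28.0333
plate (np.float32(0.1683), array([55.2, 46.5]), np.float64(25.8))
plate (np.float32(0.1727), array([ 37.3, -28.3]), np.float64(27.1))
deck (np.float32(0.1926), array([ 17.7, 118.5]), np.float64(12.5))
deck (np.float32(0.1887), array([ 31.7, -96.7]), np.float64(12.1))
body (np.float32(0.1285), array([94.7, 48.3]), np.float64(54.8))
button (np.float32(0.1068), array([ 97.1, -29.9]), np.float64(76.9))
rail (np.float32(0.1699), array([64.2, 42.1]), np.float64(21.1))
tip (np.float32(0.1553), array([25.8, 18.4]), np.float64(49.2))
tip (np.float32(0.1538), array([26.5,  7.8]), np.float64(50.6))
tip (np.float32(0.158), array([26.1, 13.1]), np.float64(46.3))
f (np.float32(0.1448), array([26. , 20.5]), np.float64(60.3))
f (np.float32(0.134), array([27. , 22.3]), np.float64(71.2))
f (np.float32(0.1337), array([27.2,  4. ]), np.float64(71.5))
[[281.52734981 233.72742664]
 [281.45617244 259.26772275]]
```

Camera-derived heights of deck, plate, body and button agree with the spec. The visible fingertips end about 25 mm above the stated TCP (z≈44 mm with the TCP at 19). So the real tips are ~25 mm short of the stated TCP. I'll feel for the deck with shut fingers beside the plate to confirm that, then push.

Run:
```python
from h import *
manip.move_linear(W(16,12,30),rate=.15)
manip.move_linear(W(16,-92,30),rate=.25)
manip.move_linear(W(16,-92,-6),rate=.1)
z=feel(16,-92,-7,-17)
print(manip.state()['clock'])
if z>-17:
    z+=5;manip.move_linear(W(16,-92,z),rate=.05)
    manip.move_linear(W(16,-45,z),rate=.06);print(F())
    look("w6");print(manip.state()['clock'])
```

```text
feel z -12.0 f 4.927290950339628
30.8583
[ 0.49990861 -0.52833031]
32.0917
```

View pics/w6.png

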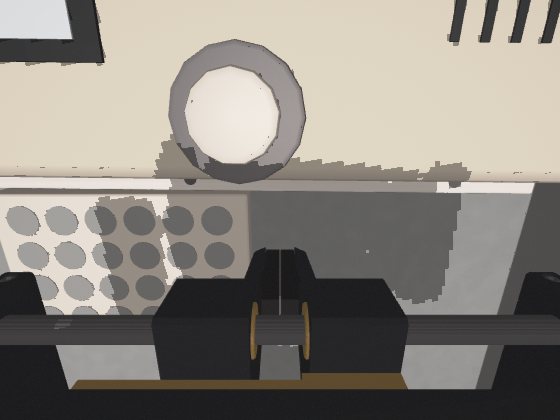

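The deck contact confirms a 24 mm tip offset. The plate's right edge (col 248) is now against the finger. Continue to the left rail.

Run:
```python
from h import *
manip.move_linear(W(16,0,-7),rate=.06);print(F())
p=guard((16,0),(16,18),-7,6)
look("w7");print(manip.state()['contact_force'])
```

```text
[-0.35967172 -0.08343534]
guard end [16.  9.] f [-0.1, -0.4, 0.4, 0.1, -0.3, -0.2, 0.2, 5.4, 7.5] clock 35.2417
[-3.38074234 -7.30972835  1.78911036]
```

View pics/w7.png

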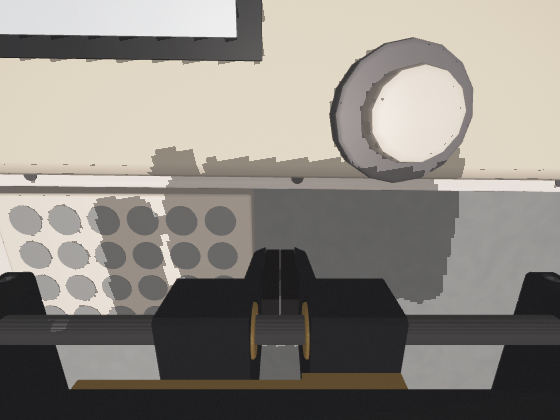

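Left contact felt at TCP y≈8–9. Next is a final wide-finger squaring push to the back, then a look from above.

Run:
```python
from h import *
manip.move_linear(W(16,0,-7),rate=.08)
manip.move_linear(W(16,0,45),rate=.25)
manip.move_linear(W(-46,85,45),rate=.25)
manip.set_gripper(.088)
manip.move_linear(W(-46,85,-2),rate=.15)
manip.move_linear(W(-39,85,-2),rate=.06)
p=guard((-39,85),(-30,85),-2,6)
manip.move_linear(W(-44,85,-2),rate=.1)
manip.move_linear(W(-44,85,60),rate=.25)
manip.move_linear(W(0,85,110),rate=.25)
look("w8");print(manip.state()['clock'])
```

```text
guard end [-33.  85.] f [0.2, 1.3, 0.4, 1.2, 5.4, 8.3] clock 40.0417
41.1667
```

View pics/w8.png

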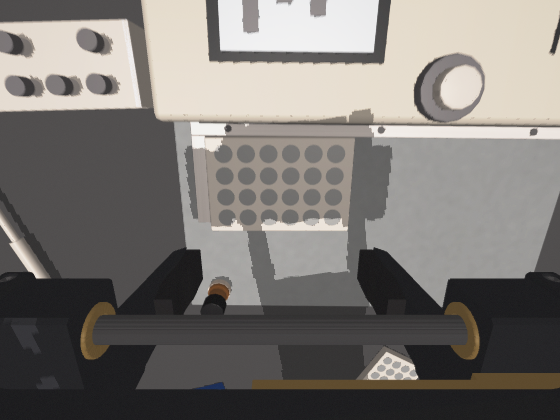

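The plate sits in the corner of both rails: corners near (206,138), (354,138), (349,230), (212,230), with the left rail at col ~205. I'll check it numerically, including the parallax-free plate-to-rail gaps.

Run:
```python
from h import *
d=dict(np.load("w8.npz"))
for n,uv,z in(("plate",[(206,138),(354,138),(349,230),(212,230)],.0264),("back rail face",[(210,137),(555,140)],.022),("left rail face",[(205,140),(209,222)],.022),("button",[(460,87)],.077)):
    print(n,((ray(d,uv,z,d)-O)@RM*1000).round(1).tolist())
im=d["image"][110:245,185:375];cv2.imwrite("pics/w8c.png",cv2.resize(im,None,fx=4,fy=4,interpolation=cv2.INTER_CUBIC))
```

```text
plate [[60.2, 148.0], [60.3, 23.4], [-23.5, 21.3], [-23.5, 149.0]]
back rail face [[60.7, 145.6], [58.2, -150.5]]
left rail face [[58.2, 150.1], [-17.2, 152.4]]
button [[96.5, -29.1]]
```

View pics/w8c.png

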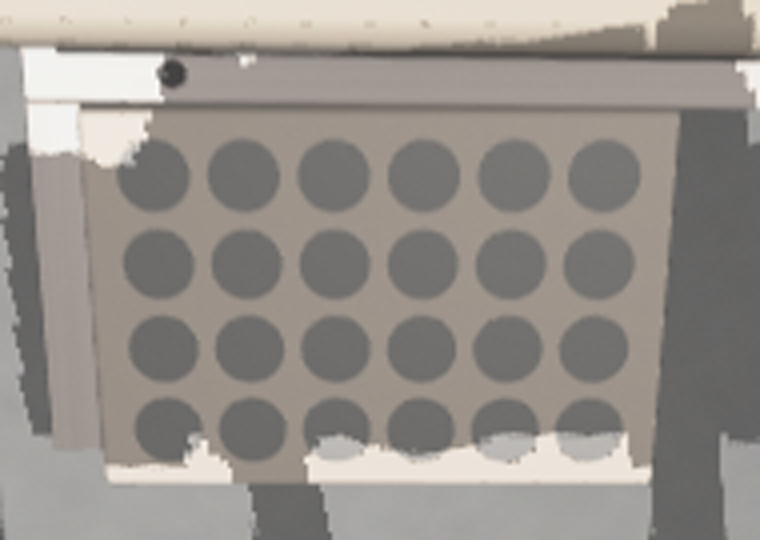

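Flush on both rails, with no visible gap. Now the button: the tip should touch at TCP z≈53.

Run:
```python
from h import *
manip.set_gripper(0)
manip.move_linear(W(96,-30,85),rate=.25)
manip.move_linear(W(96,-30,56),rate=.1)
f0=manip.state()['contact_force'][2]
for z in np.arange(55,43.9,-1):
    manip.move_linear(W(96,-30,z),rate=.02);f=manip.state()['contact_force'][2]-f0;print(z,round(f,1))
    if abs(f)>9:break
manip.dwell(.3);print(manip.state()['contact_force'][2]-f0)
manip.move_linear(W(96,-30,62),rate=.05)
manip.move_linear(W(40,20,110),rate=.25)
manip.dwell(.3)
s=manip.state();print(s['contact_force'],s['clock'])
look("w9")
d=dict(np.load("w9.npz"));Rm,p=pose(d,d);uv=proj(d,[W(96,-30,77)],d)[0];u,v=uv.astype(int)
z=np.median(d["z_map"][v-4:v+5,u-4:u+5]);print(uv,"button z",(p+Rm@(np.linalg.inv(d["intrinsics"])@[u,v,1]*z))[2])
```

```text
55.0 -0.2
54.0 -0.6
53.0 2.4
52.0 2.2
51.0 3.3
50.0 3.6
49.0 3.9
48.0 4.8
47.0 6.8
46.0 11.2
11.54778813770329
[-0.29632837  0.11469998  0.3786682 ] 47.7417
[353.37046823 151.70030228] button z 0.0771585306657196
```

View pics/w9.png

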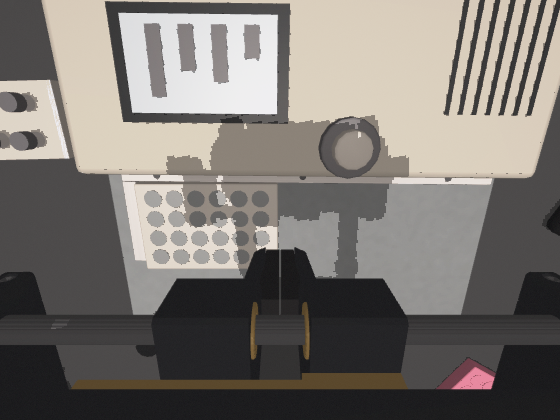

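The button was pressed to its stop (force rose to 11.5 N) and has come back up, its top at 77 mm. The plate is still in the corner at (134–278, 182–268). Handing in.

```bash
python3 -c "
from cell import order,manip
print(order.close_job(),manip.state()['clock'])"
```

```text
the job is handed in; nothing more can be done
the job is handed in; nothing more can be done
```

The plate is seated against both stop rails, and I then pressed the start button to its stop and released it. The job was handed in at about 48 s; it reports no verdict.

**What I did:**
- I squared the plate and pushed it to the back rail with the open fingers, then slid it to the left rail with the shut fingers. A last push with the open fingers squared it again.
- Each stop was felt as a force rise to 6–8 N.

**Last checks:**
- **Plate:** before the press, the close-up showed no gap at either rail. Its measured back edge was at reader x ≈ 60 mm, its left edge at y ≈ 148–149 mm, and it looked square. After the press it looked unchanged, but I did not measure it again.
- **Button:** it took about 2–5 N over 6 mm, then rose to 11.5 N at the stop. Afterwards its top measured 77 mm, which is the released height.
- **Bystanders:** I planned the moves to stay clear of the vial, mouse, rack and pipette. I did not measure their positions afterwards.

**What disagreed:**
- The real fingertips end about 24 mm short of the stated TCP. The first open-finger push and the first sideways push therefore passed over the plate without moving it. I measured the offset by depth and by touching the deck, and used it from then on.
- The left-edge reading of 148–149 mm is 1–2 mm short of the rail at 150 mm, and the rail face itself measured 150–152 mm. That is about the 2 mm calibration accuracy, so I relied on the force contact and the close-up showing no gap.

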